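Fit the soap pump into the tank's hidden filler hole

TASK

Lift the soap pump out of the empty glass bottle and rest its tube tip in the groove on the grey soap tank's cover, then feel along the groove with light pressure until the tube drops through the flush shutter that cannot be seen. Push the pump gently down until its collar sits flat on the cover, and let go. Leave the bottle and the other things on the sill standing where they are.

Things in the scene. Friction and masses are not known exactly. Their poses are not given: they have to be found in the camera images.
- pump_head (a point): Centre of the soap pump's black head, the part to hold: a block 34 (x) x 24 (y) x 26 mm high, two flat sides facing +y and -y; a spout 12 mm wide points to +x, reaching 50 mm from the centre, above mid-height. z up. Down from this centre, head not pressed: collar's underside 51 mm, tube tip 101 mm. Sprung: the head starts to sink at 2.5 N, travels 12 mm, 5.5 N there; beyond that rigid.
- tube_tip (a point): Lowest point of the round end of the pump's rigid grey dip tube, on its axis, z up the tube. The tube is 10 mm across and 50 mm long up to the collar's underside.
- pump: The whole soap pump, one loose piece of 80 g; origin at the tube tip. Above the tube: collar 34 mm across, 14 mm high; then 24 mm of stem (the lowest 6 mm a boss 16 mm across), then the head. At the start it stands loosely in the bottle's neck, collar on the rim, and just lifts out.
- bottle: Empty square amber glass bottle, 66 x 66 mm, 86 mm high, above it a round open neck 30 mm across outside, 20 mm inside, rim at 100 mm. Loose, about 350 g. Origin at the centre of its underside, z up.
- tank: Fixed hollow grey plastic soap tank, 90 (x) x 250 (y) x 72 mm high; origin at the centre of its underside, z up. Along the middle of its flat cover runs a straight groove parallel to y, 14 mm wide, 100 mm long (y from -50 to +50 mm) and 3 mm deep: its floor is 69 mm and the cover 72 mm above the origin.
- groove (a point): Middle of the groove's floor, axes as the tank's. On its centre line, centred anywhere from y = -32 to +32 mm, a round hole 15 mm across is closed by a flush grey shutter that the eye cannot tell from the rigid floor. The shutter sinks under more than about 1.2 N and stays where pushed; below the 8 mm deep hole the tank is empty, with room for the whole tube until the collar meets the cover.
Mind the look-alikes: they are no part of the job. Of the things that look like the pump, the smallest one is meant.

How it is judged:
By the outcome, as a careful person would: the job done as asked, in the order asked, and still so for the second after the job is handed in, with the robot touching nothing.
It also fails if it takes over 64 s, if anything falls off the work surface, if the arm or the gripper's body presses on something with over 40 N, if the wrist force passes 120 N, or if a joint passes its speed limit or range.

ROBOT

A 6-joint arm with a two-finger parallel gripper is mounted at the origin on the work surface. World frame = base frame: x ahead of the robot, y to its left, z up, the work surface at z = 0. Lengths are in m, angles in rad, forces in N, time in s.
With the tool pointing down it reaches from about 0.35 to 0.775 m from the base axis. Payload 5.5 kg.
Tool frame: the origin (TCP) lies midway between the tips of the shut fingers; the grasp point (between the pads) lies 19 mm behind it (ctrl.grasp_offset is the distance from the TCP to the grasp point, in m); z points along the fingers, y is the line along which they close (so a half turn about z gives the same grasp; the last joint's range is limited). The gripper opens to 85 mm and grips with 20 to 120 N. Pads are 22 mm wide; open, the fingers measure 114 mm over their backs; the gripper's body (76 mm by 85 mm) begins 54 mm behind the grasp point. The pads swing forward as they close: fully open they stand 13 mm farther back than shut.
Start: joints at [-1.253, 0.313, 0.046, 1.304, 0, 1.431], TCP at [0.254, -0.516, 0.231] pointing down, gripper open.
Joint ranges: [-2.76, 2.76], [-0.86, 1.69], [-1.03, 1.26], [-2.2, 2.34], [-1.47, 1.5], [-3.14, 3.14]. Speed limits (rad/s): [2.57, 2.57, 3.14, 3.14, 3.14, 3.14].

INTERFACE

Orientations are given as [roll, pitch, yaw] about the fixed x, y, z axes, in that order (R = Rz(yaw) Ry(pitch) Rx(roll)).
In Python, from station import ctrl gives the robot as it stands. The module is installed in compiled form; this text tells all that it offers.
- The arm moves only by the tool step_arm, never from a script. Its argument "series" is a list of rows, each an object with "slide": the shift along the world's x, y, z in units of 30 mm (1.0 is 30 mm), a list of three; "dr": the turn, a rotation vector about the world's x, y, z in rad, a list of three. In form: [{"slide": [x, y, z], "dr": [rx, ry, rz]}, ...]. A call has 1 to 5 rows; each row shifts and turns the commanded pose from where the row before left it; what a row does not reach is not made up. A row lasts 1/10 s, in which the tool goes at most 50 mm and 8.59 degrees, less where a joint would pass 70% of its speed; a pose out of reach is approached as far as the arm can. A call is refused whole if a number of a shift passes 1 or a number of a turn 0.15, either way. A call with a gripper value outside its range is refused whole. "claw" is the opening in per cent of the stroke, from 0 (shut) to 100 (fully open), set as the call begins (left out, the last holds). The fingers move at their own pace and stop on an object; "force" is the grip in N (left out, the last holds). Time passes only in rows, so rows that do not move let the fingers close. It gives the time, the measured TCP pose, the force, the opening and the grip force at its end, in the units of the state.
- ctrl.get_obs(): the state, without advancing time (a new reading comes with each control period).
- ctrl.snapshot(name): name is "scene" or "top" or "wrist"; returns a dict with "img" (400x640x3 uint8, red, green, blue), "depth" (400x640 float32, m along the optical axis (not along the pixel's ray), 0 where there is no reading), "vfov" (degrees; the focal length in pixels is half the picture's height over the tangent of half this angle, whatever the lens; pixels are square), "cx", "cy" (the principal point, pixels), "origin" and "rotation" of the camera in the world; the wrist camera has in their place "T_tool_cam" (4x4, takes a point from camera to tool coordinates, whose origin is the TCP and whose axes are the flange's). Camera axes: x right, y up, looking along -z (the intrinsics and any distortion apply to the point x, -y, -z); pixel columns grow to the right and rows downward; lengths in m; the calibration is good to about 2 mm. A picture is of the moment at which its call begins: read the wrist's pose just before it.
- ctrl.job_done(): hands the job in; it is judged then, once.
Trained networks look in a picture, given as the dict that the camera call returned (one of the last four; its "shot" number tells which), for a name from the list of things; names that differ only in an ending like _2 or _b are one class to them, and where a whole thing is asked for, a point or a joint stands for the part that bears it (a point fixed in the world has none). Each returns a list of dicts, best first, with "conf" (0 to 1); they miss things now and then, are a little off and sometimes report something else, mostly with a low value. They report only what shows in the picture. A call takes as long as a camera call. They do not tell look-alikes from the thing itself.
- ctrl.find_in(thing, picture): "box" ([left, top, right, bottom] in pixels, round what is visible of it).
- ctrl.outline_of(thing, picture): "pixels" (400x640 bool, what is visible of it) and "box" ([left, top, right, bottom] in pixels, round what is visible of it).
The state is a dict: "time": time; "joint_pos": joint angles; "dq": joint speeds; "joint_torque": joint torques, N m; "tool_pos": TCP position; "eef_rot": TCP orientation; "ft_force": force on the tool from outside, world axes, zero at the start; "moment": the same for the moment, N m; "grip_width": finger opening in m; "gripper_force": force on a finger pad.
Only numpy, scipy, OpenCV 4.12 (cv2) and the standard library are available. Lean on these libraries where they do the work, as an engineer would, in place of code of your own. Each camera call takes 0.05 s, during which the arm holds its last target. There are 200 camera calls.

## Working session

There is one attempt and no reset: what is moved stays moved. The work goes in short steps, Python scripts to look and compute and a tool call to move; the robot and the scene stay as the last step left them, time stands still between calls to the robot, and variables do not carry over. Pictures are saved under pics/ and viewed, at most 10 in all, crops included, and the job is handed in when it is done.

Besides the shell and the picture viewer there is one more tool, called after "Request:" as name(argument=value, ...) on one line, values as JSON. step_arm: Moves the arm, as the interface text tells. Its arguments: {"type":"object","properties":{"series":{"type":"array","items":{"type":"object","properties":{"slide":{"type":"array","items":{"type":"number"}},"dr":{"type":"array","items":{"type":"number"}}}}},"claw":{"type":"number"},"force":{"type":"number"}},"required":["series"]}

```bash
mkdir -p pics
cat > h.py <<'E'
import numpy as np, cv2
from station import ctrl
from scipy.spatial.transform import Rotation as Ro
def cloud(p, obs=None):
    d=p["depth"]; h,w=d.shape; f=h/2/np.tan(np.radians(p["vfov"])/2)
    u,v=np.meshgrid(np.arange(w),np.arange(h))
    P=np.stack([(u-p["cx"])/f*d,-(v-p["cy"])/f*d,-d],-1)
    if "T_tool_cam" in p:
        T=np.array(p["T_tool_cam"]); P=P@T[:3,:3].T+T[:3,3]
        R=Ro.from_euler("xyz",obs["eef_rot"]).as_matrix(); t=np.array(obs["tool_pos"])
    else: R=np.array(p["rotation"]); t=np.array(p["origin"])
    P=P@R.T+t; P[d==0]=np.nan
    return P
def save(p,n): cv2.imwrite("pics/"+n,p["img"][:,:,::-1])
E
python3 - <<'E'
from h import *
np.set_printoptions(precision=3,suppress=True)
print(ctrl.get_obs())
for n in ["scene","top"]:
    p=ctrl.snapshot(n); save(p,n+".png"); P=cloud(p)
    print(n,{k:v for k,v in p.items() if k not in("img","depth")})
    for t in ["pump","pump_head","bottle","tank"]:
        for o in ctrl.outline_of(t,p)[:5]:
            q=P[o["pixels"]]; print(t,round(o["conf"],2),np.round(o["box"]),np.nanmedian(q,0),np.nanmin(q,0),np.nanmax(q,0))
E
```

```text
{'time': 0.0, 'joint_pos': array([-1.253,  0.314,  0.045,  1.304,  0.   ,  1.431]), 'dq': array([ 0.   ,  0.001, -0.001,  0.   , -0.   , -0.002]), 'joint_torque': array([  0.001, -48.063,  29.853,   0.019,   0.   ,   0.   ]), 'tool_pos': array([ 0.254, -0.515,  0.23 ]), 'eef_rot': array([-3.14 , -0.   ,  0.458]), 'ft_force': array([ 0.094, -0.424, -0.185]), 'moment': array([-0.045, -0.033, -0.009]), 'gripper_force': 0.0, 'grip_width': 0.08512220746046054}Traceback (most recent call last):
  File "<stdin>", line 5, in <module>
  File "h.py", line 12, in cloud
    P=P@R.T+t; P[d==0]=np.nan
      ~~~~~^~
ValueError: operands could not be broadcast together with shapes (400,640) (3,)
```

```bash
sed -i 's/R=np.array(p\["rotation"\])/R=Ro.from_euler("xyz",p["rotation"]).as_matrix()/' h.py
python3 - <<'E'
from h import *
np.set_printoptions(precision=3,suppress=True)
for n in ["scene","top"]:
    p=ctrl.snapshot(n); save(p,n+".png"); 
    print(n,{k:v for k,v in p.items() if k not in("img","depth")})
    P=cloud(p)
    for t in ["pump","pump_head","bottle","tank"]:
        for o in ctrl.outline_of(t,p)[:5]:
            q=P[o["pixels"]]; print(t,round(o["conf"],2),np.round(o["box"]),np.nanmedian(q,0),np.nanmin(q,0),np.nanmax(q,0))
E
```

```text
scene {'vfov': 54.45777445103448, 'cx': 316.1902837130519, 'cy': 199.55146730493, 'origin': array([1.225, 0.414, 0.64 ]), 'rotation': array([0.961, 0.017, 1.954]), 'shot': 2}
pump 0.94 [318. 185. 343. 217.] [0.55  0.166 0.147] [ 0.31   0.052 -0.002] [0.589 0.184 0.166]
pump 0.81 [385. 263. 442. 322.] [0.651 0.379 0.03 ] [ 0.539  0.33  -0.002] [0.7   0.429 0.048]
pump 0.6 [374. 200. 422. 230.] [0.396 0.3   0.03 ] [ 0.308  0.25  -0.001] [0.485 0.347 0.048]
pump_head 0.77 [390. 201. 418. 222.] [0.379 0.318 0.027] [ 0.302  0.264 -0.001] [0.422 0.349 0.042]
pump_head 0.65 [313. 186. 342. 204.] [0.552 0.165 0.159] [ 0.282  0.063 -0.001] [0.589 0.184 0.166]
pump_head 0.63 [389. 275. 427. 318.] [0.666 0.367 0.028] [0.62  0.33  0.006] [0.7   0.414 0.042]
bottle 0.93 [314. 211. 350. 255.] [0.566 0.179 0.058] [ 0.403  0.127 -0.001] [0.581 0.207 0.099]
tank 0.86 [166. 170. 268. 223.] [ 0.531 -0.165  0.064] [ 0.344 -0.402 -0.003] [ 0.56  -0.053  0.076]
top {'vfov': 45.17471063597138, 'cx': 316.8920296697178, 'cy': 197.81432244655903, 'origin': array([0.451, 0.103, 1.014]), 'rotation': array([ 0.101,  0.011, -1.56 ]), 'shot': 3}
pump 0.9 [276. 171. 301. 209.] [0.545 0.162 0.164] [ 0.521  0.144 -0.   ] [0.61  0.188 0.169]
pump 0.83 [202. 230. 250. 306.] [0.389 0.3   0.033] [ 0.328  0.248 -0.002] [0.485 0.345 0.051]
pump 0.72 [167. 129. 217. 200.] [0.635 0.378 0.032] [ 0.543  0.331 -0.002] [0.698 0.435 0.05 ]
pump_head 0.88 [202. 267. 241. 306.] [0.371 0.31  0.033] [ 0.328  0.266 -0.   ] [0.407 0.347 0.044]
pump_head 0.81 [175. 126. 217. 165.] [0.655 0.365 0.034] [0.619 0.329 0.   ] [0.696 0.415 0.045]
pump_head 0.56 [279. 169. 301. 209.] [0.547 0.163 0.164] [ 0.522  0.143 -0.   ] [0.612 0.192 0.169]
bottle 0.93 [270. 179. 310. 223.] [0.53  0.164 0.087] [ 0.501  0.13  -0.001] [0.59  0.219 0.167]
tank 0.96 [399. 197. 537. 251.] [ 0.499 -0.177  0.073] [ 0.441 -0.344 -0.002] [ 0.565 -0.052  0.079]
```

View pics/scene.png

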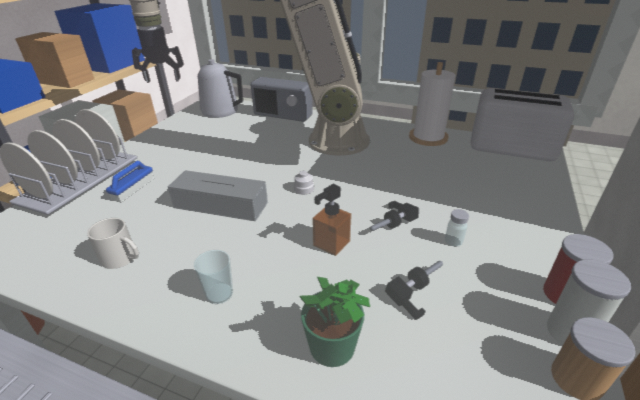

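View pics/top.png

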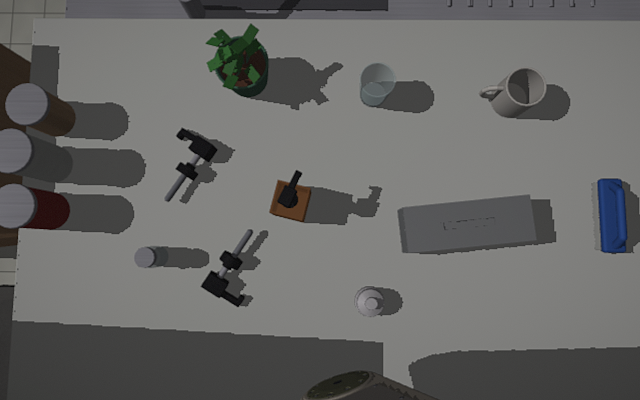

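Candidates (top image): the standing pump in the bottle (290,190), a lying one (190,165), and another lying one (225,268). Both lying ones span about 0.18 m, so they are larger. I choose the one in the bottle and will check it with a wrist crop. I go past the tank first.

Request:
step_arm(series=[{"slide": [0.75, 0.95, 0.3], "dr": [0, 0, -0.07]}, {"slide": [0.75, 0.95, 0.3], "dr": [0, 0, -0.07]}, {"slide": [0.75, 0.95, 0.3], "dr": [0, 0, -0.07]}, {"slide": [0.75, 0.95, 0.3], "dr": [0, 0, -0.07]}, {"slide": [0.75, 0.95, 0.3], "dr": [0, 0, -0.07]}], claw=100)

```text
time: 1.05
tool_pos: [0.3673, -0.3722, 0.2768]
eef_rot: [3.141, -0.0, 0.105]
ft_force: [-0.3, -0.5, 0.8]
grip_width: 0.0856
gripper_force: 0.0
```

Request:
step_arm(series=[{"slide": [0.75, 0.95, 0.3], "dr": [0, 0, -0.07]}, {"slide": [0.75, 0.95, 0.2], "dr": [0, 0, -0.07]}, {"slide": [0.75, 0.95, 0], "dr": [0, 0, -0.07]}, {"slide": [0.75, 0.95, 0], "dr": [0, 0, -0.07]}, {"slide": [0, 0.5, 0], "dr": [0, 0, 0]}])

```text
time: 1.55
tool_pos: [0.4585, -0.2423, 0.2913]
eef_rot: [-3.141, -0.001, -0.17]
ft_force: [-0.1, -0.0, 0.4]
grip_width: 0.0856
gripper_force: 0.0
```

Run:
```python
from h import *
np.set_printoptions(precision=4,suppress=True)
o=ctrl.get_obs(); p=ctrl.snapshot("wrist"); save(p,"w1.png"); P=cloud(p,o)
print(o["time"],o["tool_pos"],o["eef_rot"],p["T_tool_cam"],p["vfov"])
np.savez("w1.npz",P=P,img=p["img"])
for t in ctrl.outline_of("tank",p)[:2]:
    q=P[t["pixels"]]; print(t["conf"],t["box"],np.nanmedian(q,0),np.nanpercentile(q,[1,99],axis=0))
```

```text
1.55 [ 0.4585 -0.2423  0.2913] [-3.1413 -0.0008 -0.1699] [[ 0.001   0.9633  0.2684  0.0678]
 [ 1.     -0.0008 -0.0008 -0.0001]
 [-0.0006  0.2684 -0.9633 -0.1433]
 [ 0.      0.      0.      1.    ]] 69.07591204856466
0.74 [154.4, 84.3, 370.0, 209.8] [ 0.5006 -0.1871  0.0725] [[ 0.4461 -0.3052  0.0013]
 [ 0.5508 -0.0594  0.0743]]
```

View pics/w1.png

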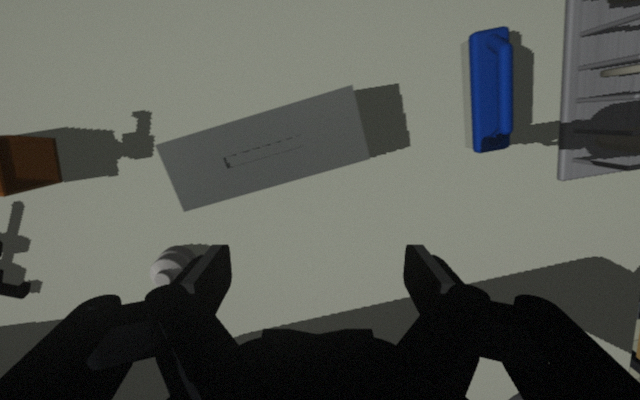

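The wrist view shows the tank cover with corners near (157,145), (352,86), (370,158) and (184,210). The groove runs from (226,160) to about (305,138). I'll fit the cover rectangle.

```bash
cat >> h.py <<'E'
def rect(P,lo,hi,box):
    m=(P[...,2]>lo)&(P[...,2]<hi)&(P[...,0]>box[0])&(P[...,0]<box[1])&(P[...,1]>box[2])&(P[...,1]<box[3])
    m=cv2.morphologyEx(m.astype(np.uint8),cv2.MORPH_OPEN,np.ones((3,3)))>0
    q=P[m]; r=cv2.minAreaRect((q[:,:2]*1000).astype(np.float32))
    return r,np.median(q[:,2]),m
E
python3 - <<'E'
from h import *
w=np.load("w1.npz"); P=w["P"]; 
p=ctrl.snapshot("top"); Pt=cloud(p); np.savez("top.npz",P=Pt,img=p["img"])
for n,Q in(("w",P),("t",Pt)):
    r,z,m=rect(Q,.062,.09,(.42,.6,-.36,-.03)); print(n,r,z,m.sum())
    c=cv2.boxPoints(r); print(c.round(1).tolist())
# groove dark pixels in wrist
g=cv2.cvtColor(w["img"],cv2.COLOR_RGB2GRAY).astype(float); r,z,m=rect(P,.062,.09,(.42,.6,-.36,-.03))
me=cv2.erode(m.astype(np.uint8),np.ones((15,15)))>0
bg=cv2.medianBlur(g.astype(np.uint8),31).astype(float)
for s in(1,-1):
    k=me&(s*(g-bg)<-10); q=P[k]; print(s,k.sum())
    if k.sum()>5:
        print(q.min(0),q.max(0),np.median(q,0)); print(cv2.minAreaRect((q[:,:2]*1000).astype(np.float32)))
# head in top
r,z,m=rect(Pt,.145,.18,(.5,.65,.1,.23)); print("head",r,z); print(cv2.boxPoints(r).tolist())
k=cv2.resize(w["img"][80:215,150:375],None,fx=3.5,fy=3.5,interpolation=cv2.INTER_CUBIC); k=np.clip(k.astype(float)*1.5,0,255); cv2.imwrite("pics/c1.png",k[:,:,::-1])
E
```

```text
w ((498.0751953125, -182.13201904296875), (90.21573638916016, 251.02354431152344), 6.390017986297607) 0.07247028853029677 14810
[[439.29998779296875, -62.400001525878906], [467.20001220703125, -311.8999938964844], [556.9000244140625, -301.79998779296875], [528.9000244140625, -52.400001525878906]]
t ((499.63018798828125, -181.86875915527344), (90.00669860839844, 252.0127716064453), 6.361148357391357) 0.0734629355239475 5788
[[440.8999938964844, -61.599998474121094], [468.8999938964844, -312.1000061035156], [558.2999877929688, -302.1000061035156], [530.4000244140625, -51.70000076293945]]
1 10
[ 0.50035825 -0.16393354  0.06800026] [ 0.50224508 -0.15745707  0.07109852] [ 0.50144035 -0.16028266  0.06973545]
((501.4364013671875, -160.67999267578125), (1.5445712804794312, 6.588799476623535), 7.211719989776611)
-1 0
head ((555.5529174804688, 161.26577758789062), (23.90260124206543, 66.62776947021484), 64.78511047363281) 0.16454149695463216
[[520.3218994140625, 164.64544677734375], [580.60107421875, 136.26104736328125], [590.783935546875, 157.8861083984375], [530.5047607421875, 186.2705078125]][ WARN:0@2.680] global loadsave.cpp:1063 imwrite_ Unsupported depth image for selected encoder is fallbacked to CV_8U.
```

View pics/c1.png

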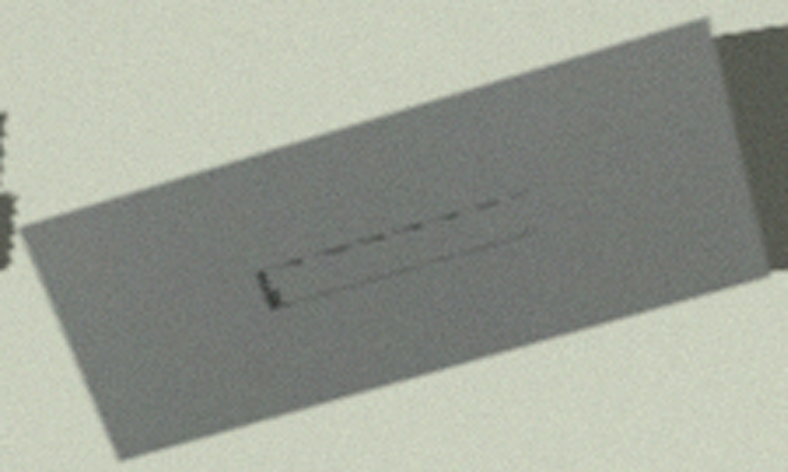

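Tank centre is about (0.499, -0.182) with yaw 0.111. Pump axis is about (0.541, 0.168) with yaw -0.44. Now I move above the pump.

Request:
step_arm(series=[{"slide": [0.2, 0.98, 0], "dr": [0, 0, -0.02]}, {"slide": [0.2, 0.98, 0], "dr": [0, 0, -0.02]}, {"slide": [0.2, 0.98, 0], "dr": [0, 0, -0.02]}, {"slide": [0.2, 0.98, 0], "dr": [0, 0, -0.02]}, {"slide": [0.2, 0.98, 0], "dr": [0, 0, -0.02]}])

```text
time: 2.2
tool_pos: [0.4864, -0.0978, 0.2914]
eef_rot: [3.141, -0.0, -0.275]
ft_force: [0.2, 0.6, 0.4]
grip_width: 0.0855
gripper_force: 0.0
```

Request:
step_arm(series=[{"slide": [0.2, 0.98, 0], "dr": [0, 0, -0.02]}, {"slide": [0.2, 0.98, 0], "dr": [0, 0, -0.02]}, {"slide": [0.2, 0.98, 0], "dr": [0, 0, -0.02]}, {"slide": [0.2, 0.98, 0], "dr": [0, 0, -0.02]}, {"slide": [0.2, 0.98, 0], "dr": [0, 0, -0.02]}])

```text
time: 2.7
tool_pos: [0.4944, -0.0296, 0.2913]
eef_rot: [-3.076, 0.001, -0.261]
ft_force: [0.2, -0.7, 0.4]
grip_width: 0.0852
gripper_force: 0.0
```

Request:
step_arm(series=[{"slide": [0.2, 0.98, 0], "dr": [0, 0, -0.02]}, {"slide": [0.2, 0.98, 0], "dr": [0, 0, -0.02]}, {"slide": [0.2, 0.98, 0], "dr": [0, 0, -0.02]}, {"slide": [0.15, 0.98, 0], "dr": [0, 0, -0.01]}, {"slide": [0, 0, 0], "dr": [0, 0, 0]}])

```text
time: 3.2
tool_pos: [0.4976, 0.011, 0.2914]
eef_rot: [-3.012, 0.002, -0.218]
ft_force: [-0.1, -0.4, -0.1]
grip_width: 0.0856
gripper_force: 0.0
```

Run:
```python
from h import *
np.set_printoptions(precision=4,suppress=True)
o=ctrl.get_obs(); p=ctrl.snapshot("wrist"); P=cloud(p,o)
print(o["time"],o["tool_pos"],o["eef_rot"])
r,z,m=rect(P,.145,.18,(.5,.65,.1,.23)); print("head",r,z); print(cv2.boxPoints(r).tolist())
v,u=np.where(m); print(u.min(),u.max(),v.min(),v.max())
cv2.imwrite("pics/w2.png",np.clip(p["img"].astype(float)*1.4,0,255).astype(np.uint8)[:,:,::-1])
```

```text
3.2 [0.4976 0.011  0.2914] [-3.012   0.0019 -0.2179]
head ((554.4910278320312, 160.0595245361328), (24.98519515991211, 67.00675201416016), 65.3915023803711) 0.16278820377252678
[[518.8285522460938, 162.65289306640625], [579.7493286132812, 134.750244140625], [590.1535034179688, 157.46615600585938], [529.2327270507812, 185.36880493164062]]
165 197 129 196
```

View pics/w2.png

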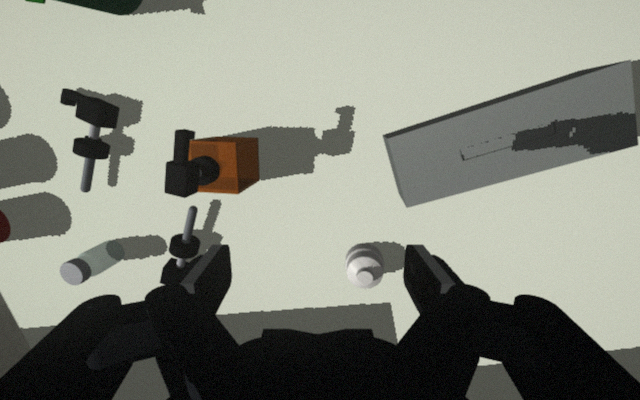

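Wrist view: the pump in the bottle is at (182,175), the lying look-alikes are at (90,130) and (188,235), and the tank is at right. The arm lagged and tilted, so I'll check the joints.

Run:
```python
from h import *
np.set_printoptions(precision=4,suppress=True)
o=ctrl.get_obs(); print(o["joint_pos"],o["dq"],o["joint_torque"],o["tool_pos"],o["eef_rot"])
```

```text
[-0.2194  0.138  -0.0384  1.3964  0.1288  3.1405] [-0.007   0.0009  0.0022 -0.0013 -0.0098 -0.    ] [  0.2147 -38.2498  30.0539   0.0443   0.5184  -0.0006] [0.4976 0.0105 0.2914] [-3.0128  0.0018 -0.2183]
```

Request:
step_arm(series=[{"slide": [0, 0, 0], "dr": [0, 0, 0]}])

```text
time: 3.35
tool_pos: [0.4977, 0.0101, 0.2915]
eef_rot: [-3.013, 0.002, -0.219]
ft_force: [-1.2, 0.6, -0.1]
grip_width: 0.0853
gripper_force: 0.0
```

Run:
```python
from h import *
np.set_printoptions(precision=4,suppress=True)
o=ctrl.get_obs(); print(o["joint_pos"],o["dq"],o["joint_torque"],o["tool_pos"],o["eef_rot"])
```

```text
[-0.2201  0.1381 -0.0382  1.3963  0.1285  3.1406] [-0.0069 -0.0002  0.0009 -0.0014  0.001   0.0005] [  0.1457 -38.243   30.0721   0.0294   0.4439  -0.0003] [0.4977 0.0101 0.2915] [-3.0131  0.0016 -0.2191]
```

Joint 6 hit its limit (3.14), so I'll use the half-turned grasp at yaw 2.70. First I undo the tilt.

Request:
step_arm(series=[{"slide": [0, 0, 0], "dr": [-0.125, 0.028, 0]}, {"slide": [0.07, 0.265, 0], "dr": [0, 0, 0.146]}, {"slide": [0.07, 0.265, 0], "dr": [0, 0, 0.146]}, {"slide": [0.07, 0.265, 0], "dr": [0, 0, 0.146]}, {"slide": [0.07, 0.265, 0], "dr": [0, 0, 0.146]}])

```text
time: 3.85
tool_pos: [0.5024, 0.0221, 0.2915]
eef_rot: [-3.125, 0.002, 0.398]
ft_force: [0.3, 0.5, 0.2]
grip_width: 0.0855
gripper_force: 0.0
```

Request:
step_arm(series=[{"slide": [0.07, 0.265, 0], "dr": [0, 0, 0.146]}, {"slide": [0.07, 0.265, 0], "dr": [0, 0, 0.146]}, {"slide": [0.07, 0.265, 0], "dr": [0, 0, 0.146]}, {"slide": [0.07, 0.265, 0], "dr": [0, 0, 0.146]}, {"slide": [0.07, 0.265, 0], "dr": [0, 0, 0.146]}])

```text
time: 4.35
tool_pos: [0.5129, 0.0618, 0.2915]
eef_rot: [-3.125, 0.002, 1.128]
ft_force: [-0.2, -0.3, -0.3]
grip_width: 0.0851
gripper_force: 0.0
```

Request:
step_arm(series=[{"slide": [0.07, 0.265, 0], "dr": [0, 0, 0.146]}, {"slide": [0.07, 0.265, 0], "dr": [0, 0, 0.146]}, {"slide": [0.07, 0.265, 0], "dr": [0, 0, 0.146]}, {"slide": [0.07, 0.265, 0], "dr": [0, 0, 0.146]}, {"slide": [0.07, 0.265, 0], "dr": [0, 0, 0.146]}])

```text
time: 4.85
tool_pos: [0.5234, 0.1016, 0.2914]
eef_rot: [-3.125, 0.002, 1.858]
ft_force: [0.3, 0.2, -0.4]
grip_width: 0.0853
gripper_force: 0.0
```

Request:
step_arm(series=[{"slide": [0.07, 0.265, 0], "dr": [0, 0, 0.146]}, {"slide": [0.07, 0.265, 0], "dr": [0, 0, 0.146]}, {"slide": [0.07, 0.265, 0], "dr": [0, 0, 0.146]}, {"slide": [0.07, 0.265, 0], "dr": [0, 0, 0.146]}, {"slide": [0.07, 0.265, 0], "dr": [0, 0, 0.146]}])

```text
time: 5.35
tool_pos: [0.5339, 0.1413, 0.2914]
eef_rot: [-3.125, 0.002, 2.588]
ft_force: [-0.1, -0.1, -0.4]
grip_width: 0.0854
gripper_force: 0.0
```

Request:
step_arm(series=[{"slide": [0, 0, 0], "dr": [0, 0, 0.146]}, {"slide": [0, 0, 0], "dr": [0, 0, 0]}])

```text
time: 5.55
tool_pos: [0.5338, 0.1413, 0.2914]
eef_rot: [-3.125, 0.002, 2.729]
ft_force: [-0.1, 0.4, 0.0]
grip_width: 0.0854
gripper_force: 0.0
```

Run:
```python
from h import *
np.set_printoptions(precision=4,suppress=True)
o=ctrl.get_obs(); p=ctrl.snapshot("wrist"); P=cloud(p,o)
print(o["time"],o["tool_pos"],o["eef_rot"],o["joint_pos"])
r,z,m=rect(P,.145,.18,(.5,.65,.1,.23)); print("head",r,z); print(cv2.boxPoints(r).tolist())
v,u=np.where(m); print(u.min(),u.max(),v.min(),v.max())
c=p["img"][max(0,v.min()-60):v.max()+80,max(0,u.min()-80):u.max()+80]
cv2.imwrite("pics/w3.png",cv2.resize(np.clip(c.astype(float)*1.6,0,255).astype(np.uint8),None,fx=2,fy=2)[:,:,::-1])
```

```text
5.55 [0.5338 0.1413 0.2914] [-3.1246  0.002   2.7287] [ 0.122   0.267   0.1289  1.4396 -0.0156  0.5349]
head ((553.5438232421875, 162.30816650390625), (24.168445587158203, 65.90084075927734), 65.37709045410156) 0.16400732157798992
[[518.5547485351562, 165.05137634277344], [578.4631958007812, 137.5941619873047], [588.5328979492188, 159.56495666503906], [528.6244506835938, 187.0221710205078]]
335 361 165 232
```

View pics/w3.png

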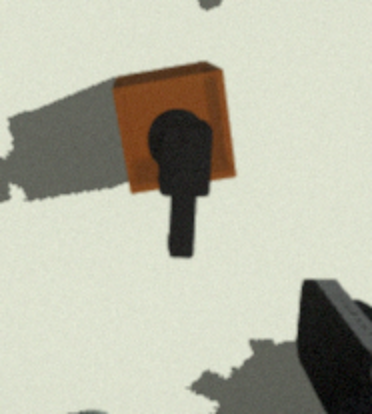

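The crop confirms the small black pump upright in the amber bottle's neck, spout pointing to +x. I align, descend and grip.

Request:
step_arm(series=[{"slide": [0.19, 0.92, 0], "dr": [0.016, -0.005, -0.017]}, {"slide": [0, 0, -1], "dr": [0, 0, 0]}, {"slide": [0, 0, -1], "dr": [0, 0, 0]}, {"slide": [0, 0, -1], "dr": [0, 0, 0]}, {"slide": [0, 0, -1], "dr": [0, 0, 0]}])

```text
time: 6.1
tool_pos: [0.5394, 0.1686, 0.1705]
eef_rot: [3.142, 0.0, 2.707]
ft_force: [-0.5, 0.1, 0.0]
grip_width: 0.0851
gripper_force: 0.0
```

Request:
step_arm(series=[{"slide": [0, 0, -0.9], "dr": [0, 0, 0]}, {"slide": [0, 0, -0.4], "dr": [0, 0, 0]}, {"slide": [0, 0, 0], "dr": [0, 0, 0]}])

```text
time: 6.4
tool_pos: [0.5382, 0.1683, 0.1308]
eef_rot: [-3.139, -0.003, 2.709]
ft_force: [0.1, 1.1, -1.9]
grip_width: 0.0853
gripper_force: 0.0
```

Request:
step_arm(series=[{"slide": [0, 0, 0], "dr": [0, 0, 0]}, {"slide": [0, 0, 0], "dr": [0, 0, 0]}, {"slide": [0, 0, 0], "dr": [0, 0, 0]}, {"slide": [0, 0, 0], "dr": [0, 0, 0]}], claw=20, force=30)

```text
time: 6.8
tool_pos: [0.5401, 0.1689, 0.1336]
eef_rot: [3.141, 0.002, 2.711]
ft_force: [-0.4, 0.4, -0.1]
grip_width: 0.0284
gripper_force: 0.0
```

Request:
step_arm(series=[{"slide": [0, 0, 0], "dr": [0, 0, 0]}, {"slide": [0, 0, 0], "dr": [0, 0, 0]}, {"slide": [0, 0, 0], "dr": [0, 0, 0]}, {"slide": [0, 0, 0], "dr": [0, 0, 0]}, {"slide": [0, 0, 0], "dr": [0, 0, 0]}])

```text
time: 7.3
tool_pos: [0.5398, 0.1688, 0.1327]
eef_rot: [3.141, 0.001, 2.711]
ft_force: [0.6, -0.9, 2.8]
grip_width: 0.0236
gripper_force: 36.5
```

Request:
step_arm(series=[{"slide": [0, 0, 0], "dr": [0, 0, 0]}, {"slide": [0, 0, 0], "dr": [0, 0, 0]}, {"slide": [0, 0, 0], "dr": [0, 0, 0]}], claw=10)

```text
time: 7.6
tool_pos: [0.5397, 0.1688, 0.1326]
eef_rot: [3.141, 0.001, 2.711]
ft_force: [2.0, -1.4, 2.1]
grip_width: 0.0233
gripper_force: 36.5
```

Request:
step_arm(series=[{"slide": [0, 0, 0.3], "dr": [0, 0, 0]}, {"slide": [0, 0, 0.3], "dr": [0, 0, 0]}, {"slide": [0, 0, 0.4], "dr": [0, 0, 0]}, {"slide": [0, 0, 0.5], "dr": [0, 0, 0]}, {"slide": [0, 0, 0.5], "dr": [0, 0, 0]}])

```text
time: 8.1
tool_pos: [0.5391, 0.1689, 0.1937]
eef_rot: [-3.141, -0.0, 2.711]
ft_force: [0.3, 0.7, -0.3]
grip_width: 0.0239
gripper_force: 36.1
```

Request:
step_arm(series=[{"slide": [0, 0, 0.6], "dr": [0, 0, 0]}, {"slide": [0, 0, 0.6], "dr": [0, 0, 0]}, {"slide": [0, 0, 0.4], "dr": [0, 0, 0]}, {"slide": [0, 0, 0], "dr": [0, 0, 0]}, {"slide": [0, 0, 0], "dr": [0, 0, 0]}])

```text
time: 8.6
tool_pos: [0.5393, 0.1688, 0.2404]
eef_rot: [-3.142, 0.0, 2.711]
ft_force: [0.7, 0.2, -0.4]
grip_width: 0.0237
gripper_force: 36.1
```

Run:
```python
from h import *
np.set_printoptions(precision=4,suppress=True)
o=ctrl.get_obs(); p=ctrl.snapshot("scene"); P=cloud(p)
print(o["tool_pos"],o["ft_force"])
near=(np.hypot(P[...,0]-.5395,P[...,1]-.169)<.04)&(P[...,2]>.12)
for a in np.arange(.14,.3,.008):
    q=P[near&(P[...,2]>=a)&(P[...,2]<a+.008)]
    if len(q): print(round(a,3),len(q),np.median(q,0),np.ptp(q[:,:2],axis=0))
v,u=np.where(near)
for t in ctrl.outline_of("bottle",p)[:2]: print(t["conf"],t["box"])
c=p["img"][v.min()-60:v.max()+60,u.min()-60:u.max()+60]
cv2.imwrite("pics/s2.png",cv2.resize(c,None,fx=3.5,fy=3.5,interpolation=cv2.INTER_CUBIC)[:570,:790,::-1])
```

```text
[0.5393 0.1688 0.2404] [ 0.7309  0.193  -0.3814]
0.156 6 [0.5438 0.1685 0.1628] [0.0053 0.0087]
0.164 13 [0.5428 0.1682 0.1673] [0.0071 0.0087]
0.172 17 [0.5431 0.1686 0.1762] [0.007  0.0092]
0.18 14 [0.5433 0.1683 0.184 ] [0.006  0.0102]
0.188 15 [0.5436 0.1689 0.192 ] [0.0046 0.0094]
0.196 8 [0.5433 0.1682 0.1976] [0.004  0.0096]
0.204 26 [0.5538 0.1727 0.2096] [0.0221 0.0291]
0.212 53 [0.5536 0.174  0.2157] [0.0229 0.029 ]
0.22 92 [0.5453 0.1695 0.2216] [0.0351 0.0326]
0.228 19 [0.5434 0.1689 0.2299] [0.0086 0.0156]
0.236 12 [0.5488 0.1812 0.242 ] [0.0139 0.0208]
0.244 45 [0.5553 0.1735 0.2497] [0.0163 0.0401]
0.252 59 [0.5556 0.1793 0.2561] [0.0291 0.0513]
0.26 79 [0.5566 0.1726 0.2641] [0.0416 0.051 ]
0.268 153 [0.5527 0.162  0.271 ] [0.0518 0.0498]
0.276 59 [0.5404 0.1575 0.2791] [0.0374 0.0504]
0.284 88 [0.5436 0.1548 0.2887] [0.0437 0.0679]
0.292 99 [0.543  0.1576 0.2951] [0.0447 0.0771]
0.72 [314.1, 204.1, 350.7, 252.4]Traceback (most recent call last):
  File "<stdin>", line 12, in <module>
cv2.error: OpenCV(4.12.0) /io/opencv/modules/imgproc/src/resize.cpp:4208: error: (-215:Assertion failed) !ssize.empty() in function 'resize'
```

Pump held vertical; the tube tip is about 82 mm below the TCP, on the axis. The bottle still stands. Moving to the +y end of the groove.

Request:
step_arm(series=[{"slide": [-0.1, -0.5, 0], "dr": [0, 0, 0]}, {"slide": [-0.138, -0.933, 0], "dr": [0, 0, 0]}, {"slide": [-0.138, -0.933, 0], "dr": [0, 0, 0]}, {"slide": [-0.138, -0.933, 0], "dr": [0, 0, 0]}, {"slide": [-0.138, -0.933, 0], "dr": [0, 0, 0]}])

```text
time: 9.2
tool_pos: [0.5188, 0.0402, 0.2397]
eef_rot: [-3.141, -0.001, 2.711]
ft_force: [0.1, -0.1, -1.2]
grip_width: 0.0233
gripper_force: 36.1
```

Request:
step_arm(series=[{"slide": [-0.138, -0.933, 0], "dr": [0, 0, 0]}, {"slide": [-0.138, -0.933, 0], "dr": [0, 0, 0]}, {"slide": [-0.138, -0.933, 0], "dr": [0, 0, 0]}, {"slide": [-0.138, -0.933, 0], "dr": [0, 0, 0]}, {"slide": [-0.138, -0.933, 0], "dr": [0, 0, 0]}])

```text
time: 9.7
tool_pos: [0.4979, -0.0997, 0.2398]
eef_rot: [-3.141, -0.001, 2.711]
ft_force: [0.1, -0.3, -0.5]
grip_width: 0.0232
gripper_force: 36.1
```

Request:
step_arm(series=[{"slide": [-0.138, -0.933, 0], "dr": [0, 0, 0]}, {"slide": [-0.05, -0.45, 0], "dr": [0, 0, 0]}, {"slide": [0, 0, -0.9], "dr": [0, 0, 0]}, {"slide": [0, 0, -0.9], "dr": [0, 0, 0]}, {"slide": [0, 0, -0.3], "dr": [0, 0, 0]}])

```text
time: 10.2
tool_pos: [0.4913, -0.139, 0.1746]
eef_rot: [3.142, -0.005, 2.711]
ft_force: [-0.7, 0.8, -0.9]
grip_width: 0.0233
gripper_force: 36.1
```

Request:
step_arm(series=[{"slide": [0, 0, 0], "dr": [0, 0, 0]}, {"slide": [0, 0, 0], "dr": [0, 0, 0]}, {"slide": [0, 0, 0], "dr": [0, 0, 0]}])

```text
time: 10.5
tool_pos: [0.4943, -0.1398, 0.1788]
eef_rot: [-3.141, 0.002, 2.711]
ft_force: [-0.0, -0.4, -0.7]
grip_width: 0.0236
gripper_force: 36.1
```

Run:
```python
from h import *
np.set_printoptions(precision=4,suppress=True)
o=ctrl.get_obs(); p=ctrl.snapshot("wrist"); P=cloud(p,o)
print(o["tool_pos"],o["eef_rot"],o["ft_force"],o["joint_pos"])
np.savez("w4.npz",P=P,img=p["img"])
x,y=o["tool_pos"][:2]
near=(np.hypot(P[...,0]-x,P[...,1]-y)<.03)
for a in np.arange(.078,.14,.006):
    q=P[near&(P[...,2]>=a)&(P[...,2]<a+.006)]
    if len(q): print(round(a,3),len(q),q.min(0)[:2],q.max(0)[:2])
cv2.imwrite("pics/w4.png",np.clip(p["img"].astype(float)*1.5,0,255).astype(np.uint8)[:,:,::-1])
```

```text
[ 0.4943 -0.1398  0.1788] [-3.1414  0.0022  2.7114] [-0.0049 -0.3751 -0.7321] [-0.4318  0.2159 -0.214   1.1387 -0.0002 -0.0017]
0.096 6 [ 0.4888 -0.1408] [ 0.491  -0.1357]
0.102 6 [ 0.4886 -0.1398] [ 0.4902 -0.1362]
```

View pics/w4.png

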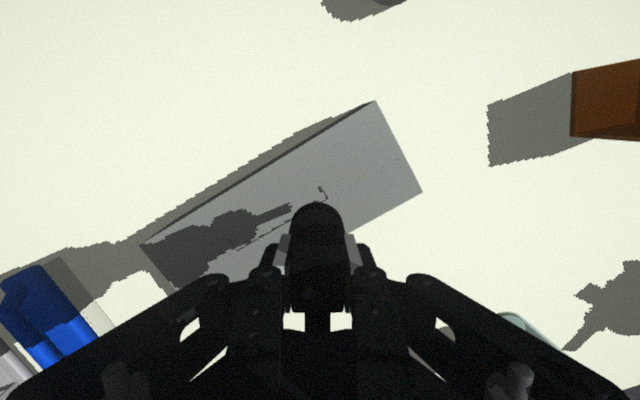

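The wrist view shows the tank cover, with the dark +y end mark of the groove at about (322,190) and the pump head at (317,240), hiding the tube tip. I'll turn the end mark and the floor step into positions.

Run:
```python
from h import *
np.set_printoptions(precision=4,suppress=True)
d=np.array([-.111,.994]); n=np.array([.994,.111]); c=np.array([.4985,-.182])
for f in("w1","w4","top"):
    w=np.load(f+".npz"); P=w["P"]; g=cv2.cvtColor(w["img"],cv2.COLOR_RGB2GRAY).astype(float)
    s=(P[...,:2]-c)@d; t=(P[...,:2]-c)@n; z=P[...,2]
    ok=(abs(s)<.07)&(abs(t)<.02)&(z>.06)&(z<.085)
    # end mark
    e=ok&(s>.04)&(s<.06); m=np.median(g[e]) if e.sum() else 0
    k=e&(g<m-8*m/60)
    print(f,m,k.sum(),"mark s,t:",np.c_[s[k],t[k]].mean(0) if k.any() else None, (t[k].min(),t[k].max()) if k.any() else None)
    gr=ok&(abs(s)<.045)
    for a in np.arange(-.018,.018,.003):
        b=gr&(t>=a)&(t<a+.003)
        if b.sum()>5: print(" t %.4f n %d z %.4f g %.1f"%(a+.0015,b.sum(),np.median(z[b]),np.mean(g[b])))
```

```text
w1 78.0 47 mark s,t: [ 0.0495 -0.0022] (np.float64(-0.008453303654224382), np.float64(0.005977908447220072))
 t -0.0165 n 172 z 0.0725 g 77.3
 t -0.0135 n 171 z 0.0726 g 77.5
 t -0.0105 n 170 z 0.0726 g 77.4
 t -0.0075 n 184 z 0.0714 g 74.0
 t -0.0045 n 173 z 0.0697 g 77.8
 t -0.0015 n 172 z 0.0697 g 78.0
 t 0.0015 n 175 z 0.0698 g 78.0
 t 0.0045 n 175 z 0.0697 g 73.4
 t 0.0075 n 173 z 0.0724 g 76.3
 t 0.0105 n 182 z 0.0726 g 78.3
 t 0.0135 n 182 z 0.0726 g 78.7
 t 0.0165 n 186 z 0.0726 g 78.7
w4 92.0 59 mark s,t: [0.0482 0.0003] (np.float64(-0.00697407920016047), np.float64(0.007256430931185733))
 t -0.0165 n 316 z 0.0727 g 76.1
 t -0.0135 n 322 z 0.0727 g 74.0
 t -0.0105 n 317 z 0.0726 g 63.5
 t -0.0075 n 249 z 0.0708 g 57.3
 t -0.0045 n 306 z 0.0697 g 59.1
 t -0.0015 n 304 z 0.0697 g 70.5
 t 0.0015 n 259 z 0.0697 g 77.1
 t 0.0045 n 215 z 0.0697 g 75.4
 t 0.0075 n 216 z 0.0724 g 76.6
 t 0.0105 n 171 z 0.0726 g 88.6
 t 0.0135 n 154 z 0.0726 g 88.1
 t 0.0165 n 102 z 0.0725 g 86.0
top 86.0 10 mark s,t: [ 0.0481 -0.0011] (np.float64(-0.00602909842482064), np.float64(0.006063186808079585))
 t -0.0165 n 68 z 0.0736 g 85.4
 t -0.0135 n 72 z 0.0738 g 85.5
 t -0.0105 n 70 z 0.0737 g 85.6
 t -0.0075 n 72 z 0.0732 g 83.7
 t -0.0045 n 70 z 0.0709 g 84.7
 t -0.0015 n 73 z 0.0708 g 85.6
 t 0.0015 n 69 z 0.0705 g 85.6
 t 0.0045 n 72 z 0.0705 g 84.6
 t 0.0075 n 72 z 0.0713 g 76.5
 t 0.0105 n 68 z 0.0737 g 86.3
 t 0.0135 n 71 z 0.0737 g 85.4
 t 0.0165 n 71 z 0.0738 g 85.3
```

Request:
step_arm(series=[{"slide": [-0.02, -0.07, -0.2], "dr": [0, 0, 0]}, {"slide": [0, 0, -0.2], "dr": [0, 0, 0]}, {"slide": [0, 0, -0.2], "dr": [0, 0, 0]}, {"slide": [0, 0, -0.1], "dr": [0, 0, 0]}, {"slide": [0, 0, 0], "dr": [0, 0, 0]}])

```text
time: 11.05
tool_pos: [0.4924, -0.1414, 0.1557]
eef_rot: [-3.142, -0.002, 2.711]
ft_force: [-0.3, 0.1, -0.7]
grip_width: 0.0236
gripper_force: 36.1
```

Request:
step_arm(series=[{"slide": [0, 0, 0], "dr": [0, 0, 0]}, {"slide": [0, 0, 0], "dr": [0, 0, 0]}, {"slide": [0, 0, -0.03], "dr": [0, 0, 0]}, {"slide": [0, 0, 0], "dr": [0, 0, 0]}, {"slide": [0, 0, 0], "dr": [0, 0, 0]}])

```text
time: 11.55
tool_pos: [0.493, -0.1417, 0.1557]
eef_rot: [-3.141, 0.0, 2.711]
ft_force: [0.5, -0.2, -1.4]
grip_width: 0.024
gripper_force: 36.1
```

Request:
step_arm(series=[{"slide": [0, 0, -0.03], "dr": [0, 0, 0]}, {"slide": [0, 0, -0.03], "dr": [0, 0, 0]}, {"slide": [0, 0, 0], "dr": [0, 0, 0]}])

```text
time: 11.85
tool_pos: [0.4928, -0.1416, 0.1536]
eef_rot: [-3.141, -0.0, 2.711]
ft_force: [0.6, -0.3, -0.6]
grip_width: 0.0233
gripper_force: 36.1
```

Request:
step_arm(series=[{"slide": [0, 0, -0.03], "dr": [0, 0, 0]}, {"slide": [0, 0, 0], "dr": [0, 0, 0]}])

```text
time: 12.05
tool_pos: [0.4928, -0.1417, 0.1527]
eef_rot: [-3.141, -0.0, 2.711]
ft_force: [0.5, -0.4, -0.6]
grip_width: 0.0236
gripper_force: 36.1
```

Request:
step_arm(series=[{"slide": [0, 0, -0.03], "dr": [0, 0, 0]}, {"slide": [0, 0, 0], "dr": [0, 0, 0]}])

```text
time: 12.25
tool_pos: [0.493, -0.1417, 0.1521]
eef_rot: [-3.141, 0.0, 2.711]
ft_force: [-0.4, -0.2, 1.0]
grip_width: 0.0235
gripper_force: 36.3
```

Request:
step_arm(series=[{"slide": [0, 0, -0.03], "dr": [0, 0, 0]}, {"slide": [0, 0, 0], "dr": [0, 0, 0]}])

```text
time: 12.45
tool_pos: [0.4931, -0.1418, 0.1513]
eef_rot: [-3.141, 0.001, 2.711]
ft_force: [-0.3, 0.2, 2.1]
grip_width: 0.0236
gripper_force: 36.5
```

Contact with the groove floor at TCP z ≈ 0.152. I sweep toward -y with about 3 N, reading every 3 mm.

Request:
step_arm(series=[{"slide": [0.005, -0.05, -0.02], "dr": [0, 0, 0]}, {"slide": [0.006, -0.05, 0], "dr": [0, 0, 0]}])

```text
time: 12.65
tool_pos: [0.4932, -0.1442, 0.1505]
eef_rot: [3.14, -0.0, 2.711]
ft_force: [-0.0, 2.8, 2.5]
grip_width: 0.0236
gripper_force: 36.4
```

Request:
step_arm(series=[{"slide": [0.005, -0.05, 0], "dr": [0, 0, 0]}, {"slide": [0.006, -0.05, 0], "dr": [0, 0, 0]}])

```text
time: 12.85
tool_pos: [0.4937, -0.148, 0.1505]
eef_rot: [-3.141, 0.0, 2.711]
ft_force: [0.4, 1.1, 2.1]
grip_width: 0.0237
gripper_force: 36.5
```

Request:
step_arm(series=[{"slide": [0.005, -0.05, 0], "dr": [0, 0, 0]}, {"slide": [0.006, -0.05, 0], "dr": [0, 0, 0]}])

```text
time: 13.05
tool_pos: [0.4938, -0.151, 0.1503]
eef_rot: [-3.141, -0.0, 2.711]
ft_force: [0.0, 1.0, 0.5]
grip_width: 0.0234
gripper_force: 36.2
```

Request:
step_arm(series=[{"slide": [0.005, -0.05, 0], "dr": [0, 0, 0]}, {"slide": [0.006, -0.05, 0], "dr": [0, 0, 0]}])

```text
time: 13.25
tool_pos: [0.4941, -0.1539, 0.1503]
eef_rot: [-3.141, -0.0, 2.711]
ft_force: [-0.4, 0.1, -0.4]
grip_width: 0.0237
gripper_force: 36.1
```

Fz fell back to the in-air value at y ≈ -0.154, so this is possibly the shutter. I probe down gently here.

Request:
step_arm(series=[{"slide": [0, 0, -0.03], "dr": [0, 0, 0]}, {"slide": [0, 0, -0.03], "dr": [0, 0, 0]}, {"slide": [0, 0, 0], "dr": [0, 0, 0]}])

```text
time: 13.55
tool_pos: [0.4941, -0.1538, 0.1485]
eef_rot: [-3.141, -0.0, 2.711]
ft_force: [-0.4, 0.3, 0.1]
grip_width: 0.0232
gripper_force: 36.2
```

Request:
step_arm(series=[{"slide": [0, 0, -0.03], "dr": [0, 0, 0]}, {"slide": [0, 0, -0.03], "dr": [0, 0, 0]}, {"slide": [0, 0, 0], "dr": [0, 0, 0]}])

```text
time: 13.85
tool_pos: [0.4942, -0.1537, 0.1467]
eef_rot: [-3.141, -0.0, 2.711]
ft_force: [-0.5, 0.0, 0.2]
grip_width: 0.0236
gripper_force: 36.2
```

The tube sinks with only about 1 N: it is the shutter. Continuing gently down.

Request:
step_arm(series=[{"slide": [0, -0.02, -0.05], "dr": [0, 0, 0]}, {"slide": [0, 0, -0.05], "dr": [0, 0, 0]}, {"slide": [0, 0, -0.05], "dr": [0, 0, 0]}, {"slide": [0, 0, 0], "dr": [0, 0, 0]}])

```text
time: 14.25
tool_pos: [0.4941, -0.1541, 0.142]
eef_rot: [3.141, -0.0, 2.711]
ft_force: [0.1, 0.6, -0.3]
grip_width: 0.0235
gripper_force: 36.1
```

Request:
step_arm(series=[{"slide": [0, 0, -0.05], "dr": [0, 0, 0]}, {"slide": [0, 0, -0.05], "dr": [0, 0, 0]}, {"slide": [0, 0, -0.05], "dr": [0, 0, 0]}, {"slide": [0, 0, 0], "dr": [0, 0, 0]}])

```text
time: 14.65
tool_pos: [0.4941, -0.1542, 0.1376]
eef_rot: [-3.142, -0.0, 2.711]
ft_force: [0.7, 0.2, -0.3]
grip_width: 0.0237
gripper_force: 36.1
```

Request:
step_arm(series=[{"slide": [0, 0, -0.1], "dr": [0, 0, 0]}, {"slide": [0, 0, -0.1], "dr": [0, 0, 0]}, {"slide": [0, 0, -0.1], "dr": [0, 0, 0]}, {"slide": [0, 0, -0.1], "dr": [0, 0, 0]}, {"slide": [0, 0, 0], "dr": [0, 0, 0]}])

```text
time: 15.15
tool_pos: [0.494, -0.1542, 0.1253]
eef_rot: [-3.141, -0.001, 2.711]
ft_force: [0.1, -0.1, -1.0]
grip_width: 0.0236
gripper_force: 36.1
```

Request:
step_arm(series=[{"slide": [0, 0, -0.1], "dr": [0, 0, 0]}, {"slide": [0, 0, -0.1], "dr": [0, 0, 0]}, {"slide": [0, 0, -0.1], "dr": [0, 0, 0]}, {"slide": [0, 0, -0.1], "dr": [0, 0, 0]}, {"slide": [0, 0, 0], "dr": [0, 0, 0]}])

```text
time: 15.65
tool_pos: [0.494, -0.1542, 0.1134]
eef_rot: [-3.142, -0.001, 2.711]
ft_force: [0.3, -0.3, 0.1]
grip_width: 0.0236
gripper_force: 36.1
```

Request:
step_arm(series=[{"slide": [0, 0, -0.1], "dr": [0, 0, 0]}, {"slide": [0, 0, 0], "dr": [0, 0, 0]}, {"slide": [0, 0, 0], "dr": [0, 0, 0]}])

```text
time: 15.95
tool_pos: [0.4942, -0.1543, 0.1108]
eef_rot: [-3.141, -0.0, 2.711]
ft_force: [-0.3, 0.5, -0.9]
grip_width: 0.0235
gripper_force: 36.2
```

Final approach: I expect collar contact near TCP z 0.105.

Request:
step_arm(series=[{"slide": [0, 0, -0.05], "dr": [0, 0, 0]}, {"slide": [0, 0, -0.05], "dr": [0, 0, 0]}, {"slide": [0, 0, 0], "dr": [0, 0, 0]}])

```text
time: 16.25
tool_pos: [0.4942, -0.1543, 0.1078]
eef_rot: [-3.141, 0.0, 2.711]
ft_force: [-0.4, -0.3, -1.2]
grip_width: 0.0232
gripper_force: 36.2
```

Request:
step_arm(series=[{"slide": [0, 0, -0.05], "dr": [0, 0, 0]}, {"slide": [0, 0, 0], "dr": [0, 0, 0]}])

```text
time: 16.45
tool_pos: [0.4942, -0.1543, 0.1062]
eef_rot: [-3.142, 0.0, 2.711]
ft_force: [-0.2, 0.2, 0.3]
grip_width: 0.0233
gripper_force: 36.2
```

Request:
step_arm(series=[{"slide": [0, 0, -0.04], "dr": [0, 0, 0]}, {"slide": [0, 0, 0], "dr": [0, 0, 0]}])

```text
time: 16.65
tool_pos: [0.4943, -0.1544, 0.1053]
eef_rot: [-3.141, 0.0, 2.711]
ft_force: [-0.7, 1.0, 2.3]
grip_width: 0.0236
gripper_force: 36.5
```

Collar is seated with about 3 N. Releasing and retreating upward.

Request:
step_arm(series=[{"slide": [0, 0, 0], "dr": [0, 0, 0]}, {"slide": [0, 0, 0], "dr": [0, 0, 0]}, {"slide": [0, 0, 0], "dr": [0, 0, 0]}, {"slide": [0, 0, 0], "dr": [0, 0, 0]}, {"slide": [0, 0, 0], "dr": [0, 0, 0]}], claw=100)

```text
time: 17.15
tool_pos: [0.4942, -0.1543, 0.1051]
eef_rot: [-3.141, -0.0, 2.711]
ft_force: [-0.0, 0.1, -0.1]
grip_width: 0.0855
gripper_force: 0.0
```

Request:
step_arm(series=[{"slide": [0, 0, 0.2], "dr": [0, 0, 0]}, {"slide": [0, 0, 0.5], "dr": [0, 0, 0]}, {"slide": [0, 0, 0.9], "dr": [0, 0, 0]}, {"slide": [0, 0, 1], "dr": [0, 0, 0]}, {"slide": [0, 0, 1], "dr": [0, 0, 0]}])

```text
time: 17.65
tool_pos: [0.494, -0.1541, 0.2146]
eef_rot: [-3.142, -0.0, 2.711]
ft_force: [2.0, 0.9, 0.5]
grip_width: 0.0851
gripper_force: 0.0
```

Request:
step_arm(series=[{"slide": [0, 0, 1], "dr": [0, 0, 0]}, {"slide": [0, 0, 0.8], "dr": [0, 0, 0]}, {"slide": [-0.9, 0, 0], "dr": [0, 0, 0]}, {"slide": [0, 0, 0], "dr": [0, 0, 0]}])

```text
time: 18.05
tool_pos: [0.4656, -0.154, 0.2687]
eef_rot: [-3.141, 0.001, 2.711]
ft_force: [0.0, 0.7, 0.6]
grip_width: 0.0856
gripper_force: 0.0
```

Run:
```python
from h import *
np.set_printoptions(precision=4,suppress=True)
o=ctrl.get_obs(); print(o["tool_pos"],o["ft_force"])
p=ctrl.snapshot("scene"); P=cloud(p)
near=(np.hypot(P[...,0]-.4942,P[...,1]+.1545)<.06)&(P[...,2]>.078)&(P[...,2]<.16)
for a in np.arange(.078,.16,.007):
    q=P[near&(P[...,2]>=a)&(P[...,2]<a+.007)]
    if len(q): print(round(a,3),len(q),np.median(q,0),q.max(0)[2])
c=np.clip(p["img"][130:270,130:370].astype(float)*1.3,0,255).astype(np.uint8)
cv2.imwrite("pics/s3.png",cv2.resize(c,None,fx=3.3,fy=3.3,interpolation=cv2.INTER_CUBIC)[:,:,::-1])
```

```text
[ 0.4656 -0.154   0.2687] [0.0255 0.6508 0.5986]
0.078 31 [ 0.5074 -0.146   0.0813] 0.08499138547348961
0.085 58 [ 0.5014 -0.1516  0.0869] 0.09190057217670067
0.092 15 [ 0.4979 -0.1527  0.0941] 0.09895675515799618
0.099 6 [ 0.4986 -0.1541  0.1018] 0.1042055741493757
0.106 7 [ 0.501  -0.1526  0.1118] 0.11264831144957177
0.113 36 [ 0.509  -0.1491  0.1161] 0.11975013161458448
0.12 46 [ 0.5088 -0.1496  0.1234] 0.1268992815020974
0.127 74 [ 0.5163 -0.1605  0.131 ] 0.13396400727910263
0.134 85 [ 0.5034 -0.1578  0.136 ] 0.13864797209310065
```

View pics/s3.png

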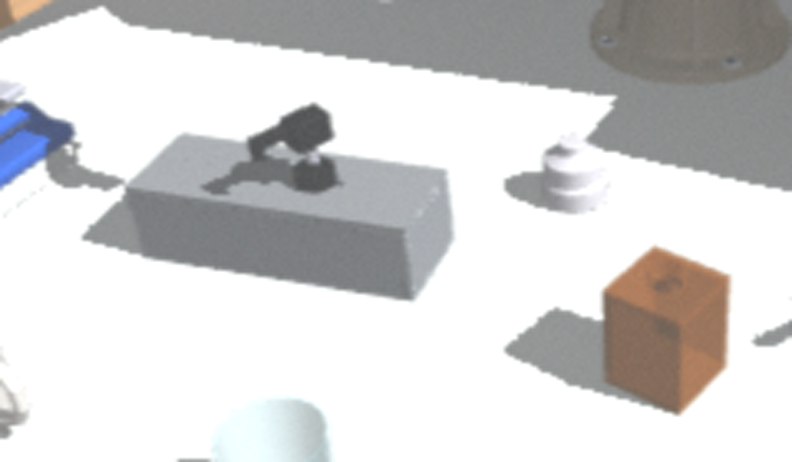

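The pump stands upright on the tank with its collar on the cover (crop 315,172) and its head top at 0.136 m, as expected. The bottle stands where it was (665,330). Handing in.

```bash
python3 -c "
from station import ctrl
print(ctrl.job_done())"
```

```text
the job is handed in; nothing more can be done
None
```

The pump's tube has dropped through the shutter, its collar sits on the tank cover and the gripper has let go; the bottle still stands where it was, and I handed the job in at about 18 s.

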